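# Clamp the brass bar in the jig

### The arm

A 6-joint arm with a two-finger parallel gripper is mounted at the origin on the work surface. World frame = base frame: x ahead of the robot, y to its left, z up, the work surface at z = 0. Lengths are in m, angles in degrees, forces in N, time in s.
With the tool pointing down it reaches from about 0.375 to 0.9 m from the base axis. Payload 3.1 kg.
Tool frame: the origin (TCP) lies between the finger pads; the fingertips stand 17 mm ahead of it and the grasp point (between the pads) lies 2 mm behind it (r.nose_length is the z of the fingertips in the tool frame, in m); z points along the fingers, y is the line along which they close (so a half turn about z gives the same grasp; the last joint's range is limited). The gripper opens to 85 mm and grips with 20 to 120 N. Pads are 22 mm wide; open, the fingers measure 114 mm over their backs; the gripper's body (76 mm by 85 mm) begins 54 mm behind the grasp point. The pads swing forward as they close: fully open they stand 13 mm farther back than shut.
Start: joints at [60.418, 30.224, 82.088, -0, 67.689, -10.227], TCP at [0.207, 0.59, 0.248] pointing down, gripper open.
Joint ranges: [-176.69, 176.69], [-43.24, 126.21], [12.49, 139.97], [-82, 262], [0, 151.66], [-163.58, 163.58]. Speed limits (degrees/s): [159.86, 159.86, 180, 180, 180, 180].

### API

Orientations are given as a 3x3 rotation matrix whose columns are the frame's x, y, z axes.
In Python, from rig import r gives the robot as it stands. The module is installed in compiled form; this text tells all that it offers.
- The arm moves only by the tool servo_tool, never from a script. Its argument "commands" is a list of rows, each a list of 3 entries, a list of its own where there are three numbers: the gripper's target within -1 to 1 (fully open at 1, half-way at 0, shut at -1), then the shift along the tool's x, y, z normalised to -1 to 1, where 1 is 0.5 m, then the turn about the tool's z normalised to -1 to 1, where 1 is pi rad. In form: [[grip, [dx, dy, dz], spin], ...]. A call has 1 to 5 rows; each row is the pose to reach, as a shift and turn from the pose commanded when the call began, along the tool's axes at that moment, turning the shorter way round; what a row does not reach only later rows make up. A row lasts 1/10 s, in which the tool goes at most 50 mm and 8.59 degrees, less where a joint would pass 70% of its speed; a pose out of reach is approached as far as the arm can. A call with a number of a shift or a turn outside -1 to 1 is refused whole. A call with a gripper value outside its range is refused whole. The fingers move at their own pace and stop on an object; the grip force is fixed at half the most. Time passes only in rows, so rows that repeat a pose let the fingers close. It gives the time, the measured TCP pose, the force, the opening and the grip force at its end, in the units of the state.
- r.get_state(): the state, without advancing time (a new reading comes with each control period).
- r.capture(name): name is "scene" or "top" or "wrist"; returns a dict with "img" (384x512x3 uint8, red, green, blue), "fx", "fy", "cx", "cy" (pixels), "extrinsics" (4x4, takes a point from world to camera coordinates). Camera axes: x right, y down, z forward; pixel columns grow to the right and rows downward; lengths in m; the calibration is good to about 2 mm. A picture is of the moment at which its call begins. There is no depth.
- r.job_done(): hands the job in; it is judged then, once.
The state is a dict: "time_s": time; "joint_pos": joint angles; "dq": joint speeds; "joint_efforts": joint torques, N m; "eef_pos": TCP position; "orientation": TCP orientation; "contact_force": force on the tool from outside, world axes, zero at the start; "torque": the same for the moment, N m; "gripper_width": finger opening in m; "gripper_force": force on a finger pad.
Only numpy, scipy, OpenCV 4.12 (cv2) and the standard library are available. Lean on these libraries where they do the work, as an engineer would, in place of code of your own. Each camera call takes 0.05 s, during which the arm holds its last target. There are 200 camera calls.

### The job

Push the brass bar along its channel until it sits fully home against the blue end stop, without banging it. Then tighten the red clamp knob clockwise until its resistance rises sharply, add one eighth of a turn (45 degrees) more and no further, and let go; the bar must stay home, and the glass, the brass squares and the screwdriver must be left alone.

Things in the scene. Friction and masses are not known exactly. Their poses are not given: they have to be found in the camera images.
- jig: Aluminium jig fixed to the bench: base plate 110 x 260 x 12 mm (y -165 to +95 mm), two steel guides 25 mm apart (each 12 wide, 9 high, y -50 to +60 mm), blue end stop. Origin on the bench under the knob's axis; z up, y along the channel towards the stop, x across it, away from the robot.
- clamp: Blue bracket fixed to the jig, same origin and axes: post at x -52 to -30 mm, arm over the channel at x -52 to +18, y -18 to +18 mm, 60 to 78 mm above the bench. It carries the knob, its screw and, under the arm, a sprung round dark pad (18 mm diameter), at first 1.5 mm above the bar, that the seated knob drives down on the bar.
- knob_grip (a point): On the vertical axis of the red T-shaped knob, 115 mm above the bench. The knob's cross bar is 54 mm long along this point's x, 14 mm thick along its y and spans 97 to 129 mm above the bench; below it are a 30 mm round hub and the bracket. The height does not change as it turns; the yaw at the start varies widely. May need several grasps.
- stop: Blue end stop, fixed to the jig, 60 mm wide, 20 mm deep, top 38 mm above the bench. Origin: centre of the face that the bar must meet, 19 mm above the bench, 60 mm from the jig's origin along its y; axes as the jig's.
- bar: Loose brass bar 22 x 150 x 14 mm (x, y, z), about 0.4 kg (drags with 1.5 to 4 N), lying on the base plate (its underside 12 mm and its top 26 mm above the bench) between the guides, under the clamp pad with 1.5 mm to spare. Origin: centre of its underside; y along its length, towards the stop.
- bar_front (a point): Centre of the bar's end face nearest the stop (half its height).
- bar_back (a point): Centre of the bar's other end face, the one to push on (half its height, 19 mm above the bench). It is always clear of the guides by 40 mm or more.
- glass_stack: Loose stack of blue-green glass pieces, 70 x 50 x 38 mm, beyond the jig; to be left alone. Origin: centre of its underside.
- brass_stack: Loose stack of small brass squares, 30 x 30 x 33 mm, beyond the jig; to be left alone. Origin: centre of its underside.
- driver: Loose screwdriver with a red handle lying at the right of the jig; to be left alone. Lies along its x axis.
- knob_top (a point): Centre of the knob's top, 129 mm above the bench, same axes. Clockwise seen from above the knob first spins lightly (0.07 N m) for some 50 to 130 degrees, how far is not known beforehand, until it seats: there the resistance jumps to 0.55 N m, growing to about 0.8 N m after 45 degrees more. It stays where it is left. Turning it back does not relieve an overtightened pad.
Not all that is in view belongs to the job. Several things have the shape of the bar; the one meant has the colours described above.

How it is judged:
By the outcome, as a careful person would: the job done as asked, in the order asked, and still so for the second after the job is handed in, with the robot touching nothing.
It also fails if it takes over 72 s, if anything falls off the work surface, if the arm or the gripper's body presses on something with over 40 N, if the wrist force passes 120 N, or if a joint passes its speed limit or range.

## Working session

There is one attempt and no reset: what is moved stays moved. The work goes in short steps, Python scripts to look and compute and a tool call to move; the robot and the scene stay as the last step left them, time stands still between calls to the robot, and variables do not carry over. Pictures are saved under pics/ and viewed, at most 10 in all, crops included, and the job is handed in when it is done.

Besides the shell and the picture viewer there is one more tool, called as name(argument=value, ...) on one line, values as JSON. servo_tool: Moves the arm, as the interface text tells. Scaled input: -1 to 1 covers 0.5 m each way for a shift and pi rad each way for a turn. Its arguments: {"type":"object","properties":{"commands":{"type":"array"}},"required":["commands"]}

```bash
mkdir -p pics; cat > h.py <<'E'
import numpy as np, cv2
from rig import r
def cap(n,f=None):
    c=r.capture(n)
    if f: cv2.imwrite('pics/'+f,cv2.cvtColor(c['img'],cv2.COLOR_RGB2BGR))
    return c
def ray(c,u,v,z):
    E=np.array(c['extrinsics']);R=E[:3,:3];o=-R.T@E[:3,3]
    d=R.T@np.array([(u-c['cx'])/c['fx'],(v-c['cy'])/c['fy'],1])
    return o+d*(z-o[2])/d[2]
def proj(c,p):
    E=np.array(c['extrinsics']);q=E[:3,:3]@np.array(p)+E[:3,3]
    return c['fx']*q[0]/q[2]+c['cx'],c['fy']*q[1]/q[2]+c['cy']
E
python3 - <<'E'
from h import *
a=cap('top','top0.png');b=cap('scene','scene0.png')
for c in(a,b):
    E=np.array(c['extrinsics']);print(-E[:3,:3].T@E[:3,3],c['fx'])
print(r.get_state(),r.nose_length)
E
```

```text
[ 0.33960206 -0.08894494  1.08102672] 421.6543212908625
[ 0.98518183 -0.72319445  0.63831311] 432.1861955011361
{'time_s': 0.1, 'joint_pos': array([ 6.04169356e+01,  3.02732292e+01,  8.21496199e+01, -4.05446047e-04,
        6.76888404e+01, -1.02256480e+01]), 'dq': array([ 0.10374378, -0.14394361, -0.21100634, -0.05863065,  0.05758063,
        0.07864513]), 'joint_efforts': array([-3.77909564e-04, -4.43302488e+01, -1.78586429e+01, -2.53862690e-04,
        3.94879840e-03,  1.28818044e-06]), 'eef_pos': array([0.2068125 , 0.58914261, 0.24743264]), 'orientation': array([[-9.43469998e-01,  3.31456555e-01, -9.56670943e-04],
       [ 3.31457762e-01,  9.43468530e-01, -1.69846572e-03],
       [ 3.39621332e-04, -1.91954746e-03, -9.99998100e-01]]), 'contact_force': array([0.33320106, 0.49025453, 0.34538122]), 'torque': array([ 0.01040383, -0.02499745, -0.01306638]), 'gripper_force': 0.0, 'gripper_width': 0.08557552805560659} 0.017
```

View pics/top0.png

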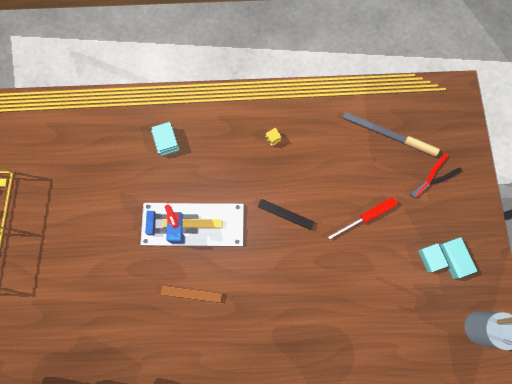

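View pics/scene0.png

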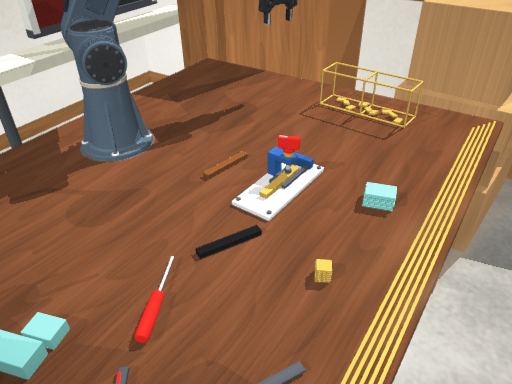

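Top view: the jig is at about (192,225) with its stop at the left (150,222). The red knob is at (171,216), and the bar's back end is at about (222,224). Next I'll measure these.

```bash
cat > m.py <<'E'
from h import *
c=cap('top');im=c['img'];hsv=cv2.cvtColor(im,cv2.COLOR_RGB2HSV)
roi=np.zeros(im.shape[:2],np.uint8);roi[195:255,130:252]=255
def big(lo,hi):
    m=cv2.inRange(hsv,lo,hi)&roi
    k=max(cv2.findContours(m,0,1)[0],key=cv2.contourArea);return k
w=cv2.minAreaRect(big((0,0,170),(180,50,255)))
box=cv2.boxPoints(w);P=np.array([ray(c,u,v,.012) for u,v in box]);print('plate',P.round(4),P.mean(0))
print([np.linalg.norm(P[i]-P[i-1]) for i in range(4)])
k=big((18,110,80),(35,255,255));p=k[:,0];print('bar px',p.min(0),p.max(0))
P=np.array([ray(c,u,v,.026) for u,v in p]);print('bar world',P.min(0),P.max(0))
k=big((0,150,100),(8,255,255));rr=cv2.minAreaRect(k);print('knob',rr);b=cv2.boxPoints(rr);print(np.array([ray(c,u,v,.129) for u,v in b]).round(4))
big2=cv2.resize(im[190:260,125:260],None,fx=5.5,fy=5.5,interpolation=cv2.INTER_CUBIC);cv2.imwrite('pics/crop1.png',big2[:,:,::-1])
E
python3 m.py
```

```text
plate [[ 0.595   0.1976  0.012 ]
 [ 0.5838 -0.0702  0.012 ]
 [ 0.4746 -0.0664  0.012 ]
 [ 0.4854  0.195   0.012 ]] [0.53468919 0.06399798 0.012     ]
[np.float64(0.10958193163443625), np.float64(0.2680960436411887), np.float64(0.10922737286932485), np.float64(0.2615695288618068)]
bar px [183 219] [221 227]
bar world [ 0.52077991 -0.01300549  0.026     ] [0.54524963 0.08348129 0.026     ]
knob ((170.54425048828125, 215.83628845214844), (22.295085906982422, 10.818290710449219), 48.8140754699707)
[[0.5462 0.1217 0.129 ]
 [0.5623 0.103  0.129 ]
 [0.5214 0.069  0.129 ]
 [0.5056 0.0876 0.129 ]]
```

View pics/crop1.png

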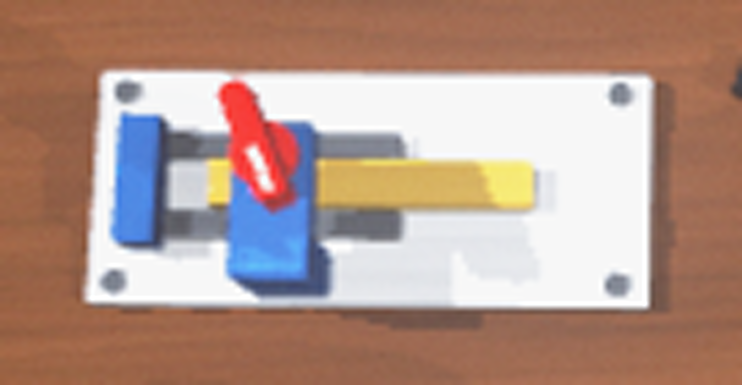

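Crop view: the bar's front sits about 22 mm short of the stop. The knob's cross bar points roughly 22° from +x towards +y. I'll move to hover behind the bar's back end and turn the tool for pushing.

servo_tool(commands=[[-1,[-0.347,-0.337,0],0],[-1,[-0.347,-0.337,0],0],[-1,[-0.347,-0.337,0],0],[-1,[-0.347,-0.337,0],0],[-1,[-0.347,-0.337,0],0]])

```text
time_s: 0.65
eef_pos: [0.3153, 0.3709, 0.2482]
orientation: [[-0.943, 0.332, -0.0], [0.332, 0.943, -0.001], [0.0, -0.001, -1.0]]
contact_force: [0.4, 0.7, -0.2]
gripper_width: 0.013
gripper_force: 0.0
```

servo_tool(commands=[[-1,[-0.347,-0.337,0],0],[-1,[-0.347,-0.337,0],0],[-1,[-0.347,-0.337,0],0],[-1,[-0.347,-0.337,0],0],[-1,[-0.347,-0.337,0],0]])

```text
time_s: 1.15
eef_pos: [0.4236, 0.1544, 0.2484]
orientation: [[-0.943, 0.332, 0.0], [0.332, 0.943, -0.0], [-0.0, -0.0, -1.0]]
contact_force: [-0.2, 0.4, 0.4]
gripper_width: 0.0002
gripper_force: 0.0
```

servo_tool(commands=[[-1,[-0.347,-0.337,0],0],[-1,[-0.347,-0.337,0],0],[-1,[-0.347,-0.337,0],0],[-1,[-0.347,-0.337,0],0],[-1,[-0.347,-0.337,0],0]])

```text
time_s: 1.65
eef_pos: [0.5316, -0.0624, 0.2482]
orientation: [[-0.943, 0.333, 0.0], [0.333, 0.943, -0.0], [-0.001, -0.0, -1.0]]
contact_force: [0.3, 0.1, -0.2]
gripper_width: 0.0001
gripper_force: 0.0
```

servo_tool(commands=[[-1,[0,0,0],0.225],[-1,[0,0,0],0.225],[-1,[0,0,0],0.225],[-1,[0,0,0],0.225],[-1,[0,0,0],0.225]])

```text
time_s: 2.15
eef_pos: [0.5304, -0.0598, 0.248]
orientation: [[-0.498, 0.867, -0.001], [0.867, 0.498, 0.0], [0.001, -0.001, -1.0]]
contact_force: [0.6, -0.0, -0.1]
gripper_width: 0.0001
gripper_force: 0.0
```

servo_tool(commands=[[-1,[0,0,0],0.181],[-1,[0,0,0],0.181],[-1,[0,0,0],0.181],[-1,[0,0,0],0.181],[-1,[0,0,0],0.181]])

```text
time_s: 2.65
eef_pos: [0.5304, -0.0597, 0.2481]
orientation: [[0.042, 0.999, -0.001], [0.999, -0.042, 0.0], [0.0, -0.001, -1.0]]
contact_force: [0.6, 0.1, -0.1]
gripper_width: 0.0002
gripper_force: 0.0
```

```bash
python3 - <<'E'
from h import *
w=cap('wrist','w1.png');E=np.array(w['extrinsics']);print(-E[:3,:3].T@E[:3,3],E[:3,:3],w['fx'])
print(r.get_state())
E
```

```text
[0.5337797  0.01384902 0.37356611] [[ 9.99076162e-01 -4.29723572e-02 -4.45175455e-04]
 [-4.10185413e-02 -9.56638793e-01  2.88374234e-01]
 [-1.28179927e-02 -2.88089563e-01 -9.57517678e-01]] 317.9505287287895
{'time_s': 2.7, 'joint_pos': array([-1.84222655e+01,  2.32416341e+01,  9.51596192e+01, -6.02316393e-04,
        6.16290952e+01, -1.61258115e+01]), 'dq': array([-0.01355381,  0.00341923, -0.04873936,  0.05599727, -0.03476662,
       -0.828809  ]), 'joint_efforts': array([-1.64392673e-03, -3.69248378e+01, -1.62343383e+01,  2.79857150e-04,
        2.14202395e-03,  1.27112665e-01]), 'eef_pos': array([ 0.53048357, -0.05970447,  0.2481069 ]), 'orientation': array([[ 4.00649945e-02,  9.99196948e-01, -5.05460387e-04],
       [ 9.99197066e-01, -4.00649190e-02,  1.58613097e-04],
       [ 1.38234493e-04, -5.11409369e-04, -9.99999860e-01]]), 'contact_force': array([0.5101997 , 0.07731144, 0.02833942]), 'torque': array([-0.03232596, -0.0147054 ,  0.04511417]), 'gripper_force': 0.0, 'gripper_width': 0.00011464357124895249}
```

View pics/w1.png

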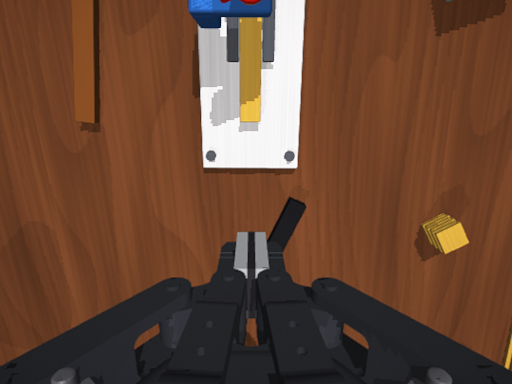

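Wrist view: the bar's back end is at about (250,122), and the plate's near edge is at row 167. Next I'll compute bar_back, the jig axes and the stop.

```bash
python3 - <<'E'
from h import *
w=cap('wrist');im=w['img'];hsv=cv2.cvtColor(im,cv2.COLOR_RGB2HSV)
m=cv2.inRange(hsv,(18,90,60),(35,255,255));m[:,:205]=0;m[:,300:]=0;m[200:]=0
k=max(cv2.findContours(m,0,1)[0],key=cv2.contourArea)[:,0]
v1=k[:,1].max();print('bottom row',v1,[ (v,k[k[:,1]==v][:,0].min(),k[k[:,1]==v][:,0].max()) for v in (30,60,90,115,v1)])
for v in(60,90,115):
    xs=np.where(m[v])[0];print('edges',ray(w,xs.min()-.5,v,.026).round(4),ray(w,xs.max()+.5,v,.026).round(4))
xs=np.where(m[118])[0];print('back',ray(w,xs.mean(),v1+.5,.026),ray(w,xs.mean(),v1+.5,.012))
p=cv2.inRange(hsv,(0,0,150),(180,60,255));p[:,:190]=0;p[:,310:]=0;p[180:]=0
for v in (100,140,160):
    xs=np.where(p[v])[0];print('plate',v,ray(w,xs.min()-.5,v,.012).round(4),ray(w,xs.max()+.5,v,.012).round(4))
ys=np.where(p[:,270])[0].max();print('near edge',ray(w,250,ys+.5,.012))
E
```

```text
bottom row 121 [(30, np.int32(240), np.int32(261)), (60, np.int32(240), np.int32(260)), (90, np.int32(241), np.int32(260)), (115, np.int32(240), np.int32(259)), (np.int32(121), np.int32(241), np.int32(259))]
edges [0.5233 0.0475 0.026 ] [0.5446 0.0466 0.026 ]
edges [0.5228 0.0184 0.026 ] [0.5436 0.0175 0.026 ]
edges [ 0.5205 -0.007   0.026 ] [ 0.5418 -0.0079  0.026 ]
back [ 0.53082708 -0.0142249   0.026     ] [ 0.53071368 -0.01535561  0.012     ]
plate 100 [0.4781 0.0099 0.012 ] [0.5875 0.0054 0.012 ]
plate 140 [ 0.4754 -0.0337  0.012 ] [ 0.5854 -0.0382  0.012 ]
plate 160 [ 0.4746 -0.0567  0.012 ] [ 0.5843 -0.0612  0.012 ]
near edge [ 0.52908559 -0.06781395  0.012     ]
```

servo_tool(commands=[[-1,[0.04,-0.002,0.08],0],[-1,[0.04,-0.002,0.17],0],[-1,[0.04,-0.002,0.26],0],[-1,[0.04,-0.002,0.33],0],[-1,[0.04,-0.002,0.38],0]])

```text
time_s: 3.25
eef_pos: [0.5294, -0.0394, 0.0559]
orientation: [[0.04, 0.999, -0.003], [0.999, -0.04, 0.001], [0.001, -0.003, -1.0]]
contact_force: [-0.5, 0.3, 0.7]
gripper_width: -0.0004
gripper_force: 0.0
```

servo_tool(commands=[[-1,[0,0,0.02],0],[-1,[0,0,0.035],0],[-1,[0,0,0.046],0],[-1,[0,0,0.05],0],[-1,[0,0,0.05],0]])

```text
time_s: 3.75
eef_pos: [0.531, -0.0399, 0.034]
orientation: [[0.042, 0.999, 0.002], [0.999, -0.042, -0.0], [-0.0, 0.002, -1.0]]
contact_force: [1.1, 0.4, 0.2]
gripper_width: 0.0
gripper_force: 0.0
```

servo_tool(commands=[[-1,[0.006,0,0],0],[-1,[0.01,0,0],0],[-1,[0.014,0,0],0],[-1,[0.018,0,0],0],[-1,[0.02,0,0],0]])

```text
time_s: 4.25
eef_pos: [0.531, -0.0295, 0.0334]
orientation: [[0.042, 0.999, 0.0], [0.999, -0.042, -0.0], [-0.0, 0.0, -1.0]]
contact_force: [-1.1, -0.1, 0.5]
gripper_width: 0.0001
gripper_force: 0.0
```

servo_tool(commands=[[-1,[0.003,0,0],0],[-1,[0.006,0,0],0],[-1,[0.009,0,0],0],[-1,[0.012,0,0],0],[-1,[0.015,0,0],0]])

```text
time_s: 4.75
eef_pos: [0.5314, -0.0224, 0.0333]
orientation: [[0.042, 0.999, 0.0], [0.999, -0.042, -0.0], [-0.0, 0.0, -1.0]]
contact_force: [-0.9, -2.3, -0.5]
gripper_width: -0.0001
gripper_force: 0.8
```

servo_tool(commands=[[-1,[0.0026,0,0],0],[-1,[0.0052,0,0],0],[-1,[0.0078,0,0],0],[-1,[0.0104,0,0],0],[-1,[0.013,0,0],0]])

```text
time_s: 5.25
eef_pos: [0.5315, -0.0156, 0.0333]
orientation: [[0.042, 0.999, -0.0], [0.999, -0.042, 0.0], [0.0, -0.0, -1.0]]
contact_force: [-0.4, -1.3, -0.4]
gripper_width: -0.0002
gripper_force: 0.7
```

servo_tool(commands=[[-1,[0.002,0,0],0],[-1,[0.004,0,0],0],[-1,[0.006,0,0],0],[-1,[0.008,0,0],0],[-1,[0.009,0,0],0]])

```text
time_s: 5.75
eef_pos: [0.5317, -0.0111, 0.0333]
orientation: [[0.042, 0.999, -0.0], [0.999, -0.042, 0.0], [0.0, -0.0, -1.0]]
contact_force: [-0.2, -1.3, -0.8]
gripper_width: 0.0002
gripper_force: 0.7
```

servo_tool(commands=[[-1,[0.001,0,0],0],[-1,[0.002,0,0],0],[-1,[0.003,0,0],0],[-1,[0.004,0,0],0],[-1,[0.005,0,0],0]])

```text
time_s: 6.25
eef_pos: [0.5318, -0.0087, 0.0333]
orientation: [[0.042, 0.999, -0.0], [0.999, -0.042, 0.0], [0.0, -0.0, -1.0]]
contact_force: [-0.5, -2.2, -1.7]
gripper_width: 0.0001
gripper_force: 0.6
```

servo_tool(commands=[[-1,[0.001,0,0],0],[-1,[0.002,0,0],0],[-1,[0.003,0,0],0],[-1,[0.004,0,0],0],[-1,[0.005,0,0],0]])

```text
time_s: 6.75
eef_pos: [0.5319, -0.0062, 0.0333]
orientation: [[0.042, 0.999, -0.0], [0.999, -0.042, -0.0], [-0.0, -0.0, -1.0]]
contact_force: [-0.1, -0.8, -1.7]
gripper_width: 0.0001
gripper_force: 0.6
```

servo_tool(commands=[[-1,[0.001,0,0],0],[-1,[0.002,0,0],0],[-1,[0.003,0,0],0],[-1,[0.004,0,0],0],[-1,[0.005,0,0],0]])

```text
time_s: 7.25
eef_pos: [0.5321, -0.0043, 0.0333]
orientation: [[0.042, 0.999, 0.0], [0.999, -0.042, -0.001], [-0.001, 0.0, -1.0]]
contact_force: [-0.6, -6.5, -0.7]
gripper_width: -0.0001
gripper_force: 3.1
```

servo_tool(commands=[[-1,[0.001,0,0],0],[-1,[0.002,0,0],0],[-1,[0.003,0,0],0],[-1,[0.004,0,0],0]])

```text
time_s: 7.65
eef_pos: [0.533, -0.0042, 0.0335]
orientation: [[0.04, 0.999, 0.002], [0.999, -0.04, -0.003], [-0.003, 0.002, -1.0]]
contact_force: [-0.7, -13.4, -1.1]
gripper_width: 0.0001
gripper_force: 6.8
```

The bar is home: the force rises to 13 N with no further motion, at the position I predicted. I'll back off, rise and look at the knob.

servo_tool(commands=[[-1,[-0.006,0,0],0],[-1,[-0.03,0,0],0],[-1,[-0.06,0,0],0],[-1,[-0.06,0,-0.04],0],[-1,[-0.06,0,-0.12],0]])

```text
time_s: 8.15
eef_pos: [0.5288, -0.0326, 0.0916]
orientation: [[0.044, 0.999, -0.006], [0.999, -0.044, 0.002], [0.002, -0.006, -1.0]]
contact_force: [0.0, 0.2, 1.2]
gripper_width: -0.0
gripper_force: 0.0
```

servo_tool(commands=[[1,[0,0,-0.1],0],[1,[0,0,-0.2],0],[1,[0,0,-0.3],0],[1,[0,0,-0.34],0],[1,[0,0,-0.34],0]])

```text
time_s: 8.65
eef_pos: [0.5329, -0.033, 0.2674]
orientation: [[0.043, 0.999, 0.009], [0.999, -0.043, -0.002], [-0.002, 0.009, -1.0]]
contact_force: [0.1, 0.2, 0.3]
gripper_width: 0.072
gripper_force: 0.0
```

```bash
python3 - <<'E'
from h import *
w=cap('wrist','w2.png');t=cap('top','t2.png')
for n,c in(('w',w),('t',t)):
    hsv=cv2.cvtColor(c['img'],cv2.COLOR_RGB2HSV);m=cv2.inRange(hsv,(0,150,100),(8,255,255))
    u,v=proj(c,(.5365,.0968,.115));print(n,u,v)
    q=np.zeros_like(m);cv2.circle(q,(int(u),int(v)),100 if n=='w' else 18,255,-1);m&=q
    k=max(cv2.findContours(m,0,1)[0],key=cv2.contourArea)
    print(cv2.minAreaRect(k),cv2.boundingRect(k))
print(r.get_state()['eef_pos'],r.get_state()['orientation'],r.get_state()['contact_force'])
E
```

```text
w 246.39918495005 18.914207600904547
((250.2000274658203, 22.399993896484375), (36.671512603759766, 71.5541763305664), 63.43495178222656) (213, 0, 69, 44)
t 171.04839046776863 215.8636230706044Traceback (most recent call last):
  File "<stdin>", line 7, in <module>
ValueError: max() iterable argument is empty
```

View pics/w2.png

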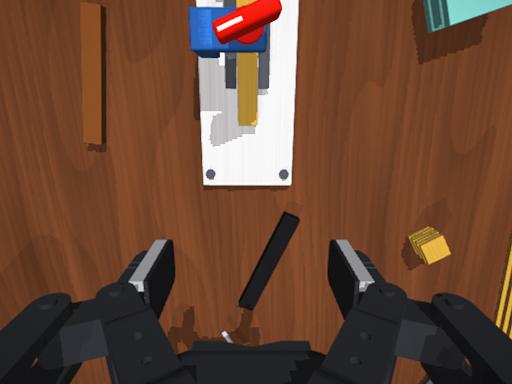

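Wrist view: the knob's cross bar runs from about (216,33) to (278,6).

```bash
python3 - <<'E'
from h import *
w=cap('wrist');hsv=cv2.cvtColor(w['img'],cv2.COLOR_RGB2HSV)
m=cv2.inRange(hsv,(0,0,0),(180,255,255))*0
m=cv2.inRange(hsv,(0,120,90),(8,255,255))|cv2.inRange(hsv,(172,120,90),(180,255,255))
m[60:]=0;m[:,:190]=0;m[:,300:]=0
for u in(225,235,245,255,265,272):
    ys=np.where(m[:,u])[0];print(u,ys.min(),ys.max(),'top-edge world',ray(w,u,ys.min()-.5,.129).round(4))
for p in((216,33),(278,6)):print(ray(w,*p,.129))
print(r.get_state()['eef_pos'],r.get_state()['joint_pos'])
E
```

```text
225 18 43 top-edge world [0.5171 0.0959 0.129 ]
235 13 41 top-edge world [0.5246 0.0989 0.129 ]
245 7 42 top-edge world [0.5321 0.1024 0.129 ]
255 4 44 top-edge world [0.5394 0.1041 0.129 ]
265 0 36 top-edge world [0.5467 0.1063 0.129 ]
272 0 24 top-edge world [0.5518 0.1061 0.129 ]
[0.50967804 0.08589192 0.129     ]
[0.55603629 0.10171729 0.129     ]
[ 0.52979104 -0.03193187  0.26223199] [-1.55261167e+01  2.20242109e+01  9.45661400e+01  1.06518895e-02
  6.35512014e+01 -1.30625363e+01]
```

servo_tool(commands=[[1,[0.08,0,0],-0.046],[1,[0.16,0,0],-0.092],[1,[0.22,0,0],-0.138],[1,[0.26,0.001,0],-0.184],[1,[0.26,0.001,0],-0.23]])

```text
time_s: 9.3
eef_pos: [0.5354, 0.1005, 0.2607]
orientation: [[-0.636, 0.772, -0.005], [0.772, 0.636, 0.001], [0.004, -0.003, -1.0]]
contact_force: [0.2, 0.4, -0.4]
gripper_width: 0.0851
gripper_force: 0.0
```

servo_tool(commands=[[1,[0,0,0],-0.046],[1,[0,0,0],-0.092],[1,[0,0,0],-0.138],[1,[0,0,0],-0.184],[1,[0,0,0],-0.23]])

```text
time_s: 9.8
eef_pos: [0.5356, 0.0979, 0.2607]
orientation: [[-0.987, 0.162, -0.005], [0.162, 0.987, 0.0], [0.005, -0.001, -1.0]]
contact_force: [0.1, 0.6, 0.0]
gripper_width: 0.0852
gripper_force: 0.0
```

servo_tool(commands=[[1,[0,0,0],-0.046],[1,[0,0,0],-0.092],[1,[0,0,0],-0.138],[1,[0,0,0],-0.164],[1,[0,0,0],-0.164]])

```text
time_s: 10.3
eef_pos: [0.5357, 0.0979, 0.261]
orientation: [[-0.94, -0.34, -0.005], [-0.34, 0.941, 0.0], [0.005, 0.002, -1.0]]
contact_force: [-0.4, 0.4, 0.0]
gripper_width: 0.0854
gripper_force: 0.0
```

```bash
python3 - <<'E'
from h import *
w=cap('wrist','w3.png');hsv=cv2.cvtColor(w['img'],cv2.COLOR_RGB2HSV)
m=cv2.inRange(hsv,(0,120,90),(8,255,255))|cv2.inRange(hsv,(172,120,90),(180,255,255))
k=max(cv2.findContours(m,0,1)[0],key=cv2.contourArea);print(cv2.boundingRect(k))
s=r.get_state();print(s['eef_pos'],s['joint_pos'],s['orientation'],proj(w,(.5365,.0968,.129)))
x,y,W,H=cv2.boundingRect(k)
for v in range(y,y+H,5):
    xs=np.where(m[v])[0];print(v,xs.min(),xs.max(),ray(w,(xs.min()+xs.max())/2,v,.129).round(4))
E
```

```text
(234, 150, 31, 66)
[0.5358714  0.09794488 0.2612658 ] [-1.40217898e+00  2.32252439e+01  9.26466376e+01  6.45949481e-03
  6.43767495e+01 -1.11177157e+02] [[-9.41036488e-01 -3.38277299e-01 -4.33562792e-03]
 [-3.38281320e-01  9.41045007e-01  2.07808225e-04]
 [ 4.00972420e-03  1.66221706e-03 -9.99990580e-01]] (np.float64(249.04973350415204), np.float64(186.08216156628376))
150 243 254 [0.5079 0.0861 0.129 ]
155 241 256 [0.5118 0.0875 0.129 ]
160 241 256 [0.5157 0.0889 0.129 ]
165 239 259 [0.5195 0.0907 0.129 ]
170 235 262 [0.5236 0.0917 0.129 ]
175 234 264 [0.5275 0.0935 0.129 ]
180 234 264 [0.5315 0.095  0.129 ]
185 237 262 [0.5355 0.0968 0.129 ]
190 242 256 [0.5398 0.0979 0.129 ]
195 242 256 [0.5439 0.0994 0.129 ]
200 242 256 [0.5481 0.1009 0.129 ]
205 241 256 [0.5525 0.102  0.129 ]
210 241 257 [0.5567 0.104  0.129 ]
215 243 254 [0.5611 0.1051 0.129 ]
```

View pics/w3.png

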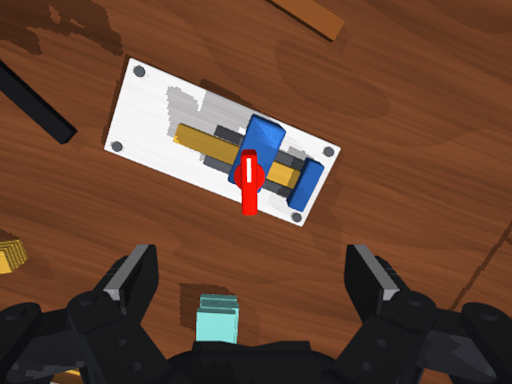

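Wrist view: the knob bar, at (234–264, 150–216), is centred between the fingers and aligned with them. The bar appears to be against the stop. I'll descend and grip.

servo_tool(commands=[[1,[0.002,-0.003,0.08],0],[1,[0.002,-0.003,0.16],0],[1,[0.002,-0.003,0.23],0],[1,[0.002,-0.003,0.27],0],[1,[0.002,-0.003,0.29],0]])

```text
time_s: 10.85
eef_pos: [0.5345, 0.0963, 0.1153]
orientation: [[-0.941, -0.339, -0.006], [-0.339, 0.941, 0.0], [0.006, 0.002, -1.0]]
contact_force: [-0.5, -0.3, 0.8]
gripper_width: 0.0854
gripper_force: 0.0
```

servo_tool(commands=[[0.2,[0,0,0],0],[-0.3,[0,0,0],0],[-0.5,[0,0,0],0],[-1,[0,0,0],0],[-1,[0,0,0],0]])

```text
time_s: 11.35
eef_pos: [0.5369, 0.0965, 0.1193]
orientation: [[-0.94, -0.34, 0.002], [-0.34, 0.94, 0.0], [-0.002, -0.0, -1.0]]
contact_force: [-1.2, 3.4, 9.6]
gripper_width: 0.0129
gripper_force: 62.0
```

servo_tool(commands=[[-1,[0,0,0],0],[-1,[0,0,0],0],[-1,[0,0,0],0]])

```text
time_s: 11.65
eef_pos: [0.5369, 0.0966, 0.1194]
orientation: [[-0.94, -0.34, 0.002], [-0.34, 0.94, 0.0], [-0.002, -0.0, -1.0]]
contact_force: [-1.0, 1.2, 6.6]
gripper_width: 0.013
gripper_force: 60.1
```

```bash
cat > s.py <<'E'
from h import *
s=r.get_state();o=s['orientation'];print(round(s['time_s'],2),'yaw',np.degrees(np.arctan2(o[1,0],o[0,0])).round(2),'T',s['torque'].round(3),'F',s['contact_force'].round(1),'j6',s['joint_pos'][5].round(2),'tau6',s['joint_efforts'][5].round(3),s['eef_pos'].round(4),s['gripper_width'].round(4),s['gripper_force'])
E
python3 s.py
```

```text
Traceback (most recent call last):
  File "s.py", line 2, in <module>
    s=r.get_state();o=s['orientation'];print(round(s['time_s'],2),'yaw',np.degrees(np.arctan2(o[1,0],o[0,0])).round(2),'T',s['torque'].round(3),'F',s['contact_force'].round(1),'j6',s['joint_pos'][5].round(2),'tau6',s['joint_efforts'][5].round(3),s['eef_pos'].round(4),s['gripper_width'].round(4),s['gripper_force'])
                                                                                                                                                                                                                                                                            ^^^^^^^^^^^^^^^^^^^^^^^^
AttributeError: 'float' object has no attribute 'round'
```

```bash
sed -i "s/s\['gripper_width'\].round(4)/round(s['gripper_width'],4)/;s/s\['eef_pos'\].round(4)/np.round(s['eef_pos'],4)/" s.py; python3 s.py
```

```text
11.65 yaw -160.12 T [ 0.253  0.165 -0.002] F [-1.   1.2  6.6] j6 -111.45 tau6 0.019 [0.5369 0.0966 0.1194] 0.013 60.08710026741028
```

servo_tool(commands=[[-1,[0,0,-0.002],0.02],[-1,[0,0,-0.004],0.04],[-1,[0,0,-0.005],0.06],[-1,[0,0,-0.005],0.08],[-1,[0,0,-0.005],0.1]])

```text
time_s: 12.15
eef_pos: [0.5368, 0.0964, 0.1197]
orientation: [[-1.0, -0.03, 0.001], [-0.03, 1.0, 0.0], [-0.001, 0.0, -1.0]]
contact_force: [3.0, 0.8, -8.7]
gripper_width: 0.0128
gripper_force: 58.8
```

```bash
python3 s.py
```

```text
12.15 yaw -178.26 T [ 0.113 -0.506  0.089] F [ 3.   0.8 -8.7] j6 -93.31 tau6 -0.342 [0.5368 0.0964 0.1197] 0.0128 58.75397086143494
```

servo_tool(commands=[[-1,[0,0,0],0.02],[-1,[0,0,0],0.04],[-1,[0,0,0],0.06],[-1,[0,0,0],0.08],[-1,[0,0,0],0.1]])

```text
time_s: 12.65
eef_pos: [0.5368, 0.0963, 0.1197]
orientation: [[-0.96, 0.28, 0.001], [0.28, 0.96, -0.0], [-0.001, -0.0, -1.0]]
contact_force: [1.7, 0.1, -7.9]
gripper_width: 0.0131
gripper_force: 58.8
```

```bash
python3 s.py
```

```text
12.65 yaw 163.75 T [ 0.033 -0.542  0.011] F [ 1.7  0.1 -7.9] j6 -75.31 tau6 -0.342 [0.5368 0.0963 0.1197] 0.0131 58.76744091510773
```

servo_tool(commands=[[-1,[0,0,0],0.012],[-1,[0,0,0],0.024],[-1,[0,0,0],0.036],[-1,[0,0,0],0.048],[-1,[0,0,0],0.06]])

```text
time_s: 13.15
eef_pos: [0.5367, 0.0962, 0.1197]
orientation: [[-0.891, 0.454, 0.0], [0.454, 0.891, -0.0], [-0.0, -0.0, -1.0]]
contact_force: [1.9, -0.0, -8.2]
gripper_width: 0.013
gripper_force: 58.8
```

```bash
python3 s.py
```

```text
13.15 yaw 153.01 T [-0.048 -0.431  0.064] F [ 1.9 -0.  -8.2] j6 -64.57 tau6 -0.177 [0.5367 0.0962 0.1197] 0.013 58.773871064186096
```

servo_tool(commands=[[-1,[0,0,0.002],0.012],[-1,[0,0,0.002],0.024],[-1,[0,0,0.002],0.036],[-1,[0,0,0.002],0.048]])

```text
time_s: 13.55
eef_pos: [0.5368, 0.0961, 0.1196]
orientation: [[-0.813, 0.582, 0.001], [0.582, 0.813, -0.001], [-0.001, 0.0, -1.0]]
contact_force: [0.8, -0.4, -2.9]
gripper_width: 0.0127
gripper_force: 59.7
```

```bash
python3 s.py
```

```text
13.55 yaw 144.38 T [-0.098 -0.195  0.095] F [ 0.8 -0.4 -2.9] j6 -55.93 tau6 -0.177 [0.5368 0.0961 0.1196] 0.0127 59.74338412284851
```

servo_tool(commands=[[-1,[0,0,0],0.012],[-1,[0,0,0],0.024],[-1,[0,0,0],0.036],[-1,[0,0,0],0.048]])

```text
time_s: 13.95
eef_pos: [0.5367, 0.0961, 0.1195]
orientation: [[-0.716, 0.698, 0.001], [0.698, 0.716, -0.001], [-0.001, 0.0, -1.0]]
contact_force: [1.2, -0.6, -3.2]
gripper_width: 0.0129
gripper_force: 59.7
```

```bash
python3 s.py
```

```text
13.95 yaw 135.75 T [-0.126 -0.179  0.054] F [ 1.2 -0.6 -3.2] j6 -47.29 tau6 -0.177 [0.5367 0.0961 0.1195] 0.0129 59.71209704875946
```

servo_tool(commands=[[-1,[0,0,0],0.012],[-1,[0,0,0],0.024],[-1,[0,0,0],0.036],[-1,[0,0,0],0.048]])

```text
time_s: 14.35
eef_pos: [0.5367, 0.096, 0.1196]
orientation: [[-0.603, 0.797, 0.001], [0.797, 0.603, -0.001], [-0.001, -0.0, -1.0]]
contact_force: [1.0, -0.8, -1.9]
gripper_width: 0.0128
gripper_force: 59.7
```

```bash
python3 s.py
```

```text
14.35 yaw 127.11 T [-0.196 -0.141  0.108] F [ 1.  -0.8 -1.9] j6 -38.65 tau6 -0.177 [0.5367 0.096  0.1196] 0.0128 59.72410798072815
```

servo_tool(commands=[[-1,[0,0,0],0.01],[-1,[0,0,0],0.02],[-1,[0,0,0],0.03]])

```text
time_s: 14.65
eef_pos: [0.5366, 0.096, 0.1196]
orientation: [[-0.526, 0.851, 0.0], [0.851, 0.526, -0.001], [-0.001, -0.0, -1.0]]
contact_force: [1.1, -1.4, -3.2]
gripper_width: 0.0128
gripper_force: 59.7
```

```bash
python3 s.py
```

```text
14.65 yaw 121.73 T [-0.234 -0.142  0.078] F [ 1.1 -1.4 -3.2] j6 -33.27 tau6 -0.136 [0.5366 0.096  0.1196] 0.0128 59.73173439502716
```

servo_tool(commands=[[-1,[0,0,0],0.01],[-1,[0,0,0],0.02],[-1,[0,0,0],0.03]])

```text
time_s: 14.95
eef_pos: [0.5366, 0.096, 0.1195]
orientation: [[-0.443, 0.896, 0.0], [0.896, 0.443, -0.001], [-0.001, -0.0, -1.0]]
contact_force: [0.8, -1.0, -2.6]
gripper_width: 0.0128
gripper_force: 59.7
```

```bash
python3 s.py
```

```text
14.95 yaw 116.33 T [-0.207 -0.127  0.011] F [ 0.8 -1.  -2.6] j6 -27.87 tau6 -0.136 [0.5366 0.096  0.1195] 0.0128 59.7410523891449
```

servo_tool(commands=[[-1,[0,0,0],0.01],[-1,[0,0,0],0.02],[-1,[0,0,0],0.03]])

```text
time_s: 15.25
eef_pos: [0.5365, 0.096, 0.1195]
orientation: [[-0.357, 0.934, 0.0], [0.934, 0.357, -0.001], [-0.001, -0.0, -1.0]]
contact_force: [1.3, -1.3, -2.3]
gripper_width: 0.0128
gripper_force: 59.8
```

```bash
python3 s.py
```

```text
15.25 yaw 110.93 T [-0.174 -0.093 -0.008] F [ 1.3 -1.3 -2.3] j6 -22.47 tau6 -0.136 [0.5365 0.096  0.1195] 0.0128 59.750420451164246
```

servo_tool(commands=[[-1,[0,0,0],0.01],[-1,[0,0,0],0.02],[-1,[0,0,0],0.03]])

```text
time_s: 15.55
eef_pos: [0.5365, 0.096, 0.1195]
orientation: [[-0.268, 0.964, 0.0], [0.964, 0.268, -0.001], [-0.001, -0.0, -1.0]]
contact_force: [0.1, -2.0, -1.9]
gripper_width: 0.0134
gripper_force: 59.8
```

```bash
python3 s.py
```

```text
15.55 yaw 105.53 T [-0.198 -0.057  0.082] F [ 0.1 -2.  -1.9] j6 -17.07 tau6 -0.136 [0.5365 0.096  0.1195] 0.0134 59.7609007358551
```

servo_tool(commands=[[-1,[0,0,0],0.01],[-1,[0,0,0],0.02],[-1,[0,0,0],0.03]])

```text
time_s: 15.85
eef_pos: [0.5364, 0.096, 0.1196]
orientation: [[-0.178, 0.984, 0.0], [0.984, 0.178, -0.001], [-0.001, -0.0, -1.0]]
contact_force: [1.1, -1.8, -3.1]
gripper_width: 0.0132
gripper_force: 60.3
```

```bash
python3 s.py
```

```text
15.85 yaw 100.27 T [-0.06  -0.096  0.647] F [ 1.1 -1.8 -3.1] j6 -11.76 tau6 0.362 [0.5364 0.096  0.1196] 0.0132 60.305142402648926
```

servo_tool(commands=[[-1,[0,0,0],0.01],[-1,[0,0,0],0.02],[-1,[0,0,0],0.03]])

```text
time_s: 16.15
eef_pos: [0.5364, 0.0959, 0.1195]
orientation: [[-0.085, 0.996, -0.0], [0.996, 0.085, -0.002], [-0.002, -0.0, -1.0]]
contact_force: [0.8, -0.0, -2.3]
gripper_width: 0.013
gripper_force: 60.4
```

```bash
python3 s.py
```

```text
16.15 yaw 94.89 T [-0.093 -0.086  0.608] F [ 0.8 -0.  -2.3] j6 -6.37 tau6 0.39 [0.5364 0.0959 0.1195] 0.013 60.39392352104187
```

servo_tool(commands=[[-1,[0,0,0],0.01],[-1,[0,0,0],0.02],[-1,[0,0,0],0.03]])

```text
time_s: 16.45
eef_pos: [0.5363, 0.096, 0.1196]
orientation: [[0.009, 1.0, -0.0], [1.0, -0.009, -0.002], [-0.002, -0.0, -1.0]]
contact_force: [0.6, -0.9, -2.6]
gripper_width: 0.0134
gripper_force: 60.5
```

```bash
python3 s.py
```

```text
16.45 yaw 89.5 T [-0.093 -0.061  0.643] F [ 0.6 -0.9 -2.6] j6 -0.97 tau6 0.418 [0.5363 0.096  0.1196] 0.0134 60.48957824707031
```

servo_tool(commands=[[-1,[0,0,0],0.01],[-1,[0,0,0],0.02],[-1,[0,0,0],0.03]])

```text
time_s: 16.75
eef_pos: [0.5363, 0.096, 0.1196]
orientation: [[0.103, 0.995, -0.0], [0.995, -0.103, -0.002], [-0.002, -0.0, -1.0]]
contact_force: [-0.2, -0.4, -1.2]
gripper_width: 0.0129
gripper_force: 60.6
```

```bash
python3 s.py
```

```text
16.75 yaw 84.1 T [-0.122 -0.03   0.706] F [-0.2 -0.4 -1.2] j6 4.42 tau6 0.446 [0.5363 0.096  0.1196] 0.0129 60.59492111206055
```

It seated at yaw ≈ 103.6°: the torque jumped to about 0.6 N m, and back-extrapolating gives the onset. The target yaw is ≈ 58.6°.

servo_tool(commands=[[-1,[0,0,0],0.011],[-1,[0,0,0],0.022],[-1,[0,0,0],0.033],[-1,[0,0,0],0.044],[-1,[0,0,0],0.055]])

```text
time_s: 17.25
eef_pos: [0.5362, 0.096, 0.1196]
orientation: [[0.272, 0.962, -0.0], [0.962, -0.272, -0.002], [-0.002, 0.0, -1.0]]
contact_force: [-0.4, -0.9, -1.3]
gripper_width: 0.0131
gripper_force: 60.9
```

servo_tool(commands=[[-1,[0,0,0],0.011],[-1,[0,0,0],0.022],[-1,[0,0,0],0.033],[-1,[0,0,0],0.044],[-1,[0,0,0],0.055]])

```text
time_s: 17.75
eef_pos: [0.5361, 0.096, 0.1196]
orientation: [[0.433, 0.901, -0.001], [0.901, -0.433, -0.002], [-0.002, 0.0, -1.0]]
contact_force: [-0.1, -0.2, -0.1]
gripper_width: 0.0133
gripper_force: 61.2
```

```bash
python3 s.py
```

```text
17.75 yaw 64.33 T [-0.043  0.024  0.789] F [-0.1 -0.2 -0.1] j6 24.21 tau6 0.549 [0.5361 0.096  0.1196] 0.0133 61.241934299468994
```

servo_tool(commands=[[-1,[0,0,0],0.01],[-1,[0,0,0],0.02],[-1,[0,0,0],0.028],[-1,[0,0,0],0.031],[-1,[0,0,0],0.031]])

```text
time_s: 18.25
eef_pos: [0.5361, 0.0961, 0.1196]
orientation: [[0.52, 0.854, -0.001], [0.854, -0.52, -0.001], [-0.001, -0.0, -1.0]]
contact_force: [-1.1, -1.5, -1.3]
gripper_width: 0.013
gripper_force: 61.3
```

```bash
python3 s.py
```

```text
18.25 yaw 58.68 T [-0.271  0.07   0.802] F [-1.1 -1.5 -1.3] j6 29.8 tau6 0.8 [0.5361 0.0961 0.1196] 0.013 61.32451415061951
```

servo_tool(commands=[[-0.6,[0,0,0],0],[-0.2,[0,0,0],0],[0.3,[0,0,0],0],[1,[0,0,0],0],[1,[0,0,0],0]])

```text
time_s: 18.75
eef_pos: [0.5365, 0.0964, 0.1199]
orientation: [[0.522, 0.853, 0.0], [0.853, -0.522, 0.0], [0.0, 0.0, -1.0]]
contact_force: [0.1, -0.6, 0.1]
gripper_width: 0.0743
gripper_force: 0.0
```

servo_tool(commands=[[1,[0,0,-0.02],0],[1,[0,0,-0.08],0],[1,[0,0,-0.16],0],[1,[0,0,-0.24],0],[1,[0,0,-0.28],0]])

```text
time_s: 19.25
eef_pos: [0.538, 0.0964, 0.2642]
orientation: [[0.521, 0.853, 0.007], [0.853, -0.521, -0.0], [0.003, 0.006, -1.0]]
contact_force: [1.3, 0.6, 0.2]
gripper_width: 0.0856
gripper_force: 0.0
```

```bash
python3 s.py; python3 - <<'E'
from h import *
w=cap('wrist');hsv=cv2.cvtColor(w['img'],cv2.COLOR_RGB2HSV)
m=cv2.inRange(hsv,(0,120,90),(8,255,255))|cv2.inRange(hsv,(172,120,90),(180,255,255))
k=max(cv2.findContours(m,0,1)[0],key=cv2.contourArea);x,y,W,H=cv2.boundingRect(k)
a=[ray(w,np.where(m[v])[0].mean(),v,.129) for v in (y+3,y+H-4)];d=a[1]-a[0];print((x,y,W,H),np.degrees(np.arctan2(d[1],d[0]))%180)
cv2.imwrite('pics/w4.png',cv2.resize(w['img'][90:270,130:390],None,fx=3,fy=3)[:,:,::-1])
E
```

```text
19.25 yaw 58.58 T [-0.021 -0.027  0.024] F [1.3 0.6 0.2] j6 29.85 tau6 -0.0 [0.538  0.0964 0.2642] 0.0856 0.0
(234, 149, 30, 65) 59.83557183822248
```

View pics/w4.png

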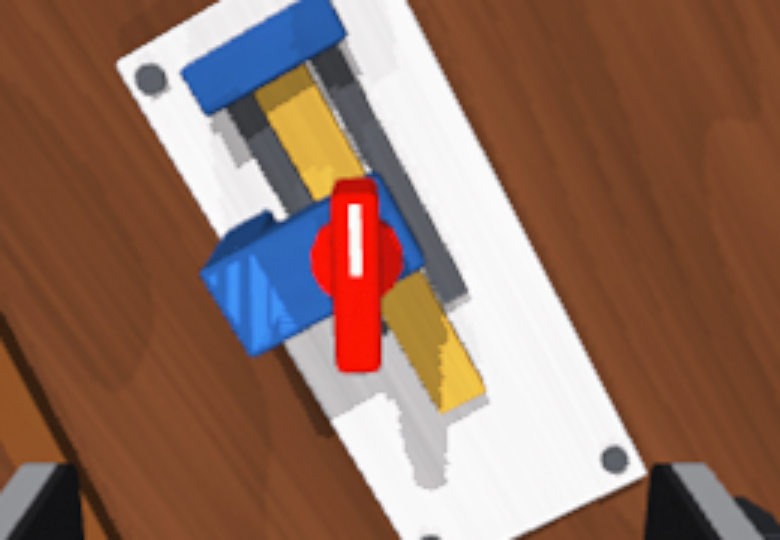

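The bar sits against the stop with no visible gap at crop (285,85). The knob followed the gripper to about 59°, and the gripper is clear, so I'm handing it in.

```bash
python3 -c "
from rig import r
print(r.job_done())"
```

```text
the job is handed in; nothing more can be done
None
```

The job is handed in, with no verdict returned: the bar was eased home against the stop, and the knob was turned about 45° past where it seated (estimated to within a degree or two) and let go at about 19 s; the last close-up showed the bar still home, and I never went near the glass, brass squares or screwdriver.

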